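# Reset the bench reader under its push-latch flap

### The arm

A 6-joint arm with a two-finger parallel gripper is mounted at the origin on the work surface. World frame = base frame: x ahead of the robot, y to its left, z up, the work surface at z = 0. Lengths are in m, angles in rad, forces in N, time in s.
With the tool pointing down it reaches from about 0.25 to 0.725 m from the base axis. Payload 9.7 kg.
Tool frame: the origin (TCP) lies midway between the tips of the shut fingers; the grasp point (between the pads) lies env.grip_depth behind it (env.grip_depth is the distance from the TCP to the grasp point, in m); z points along the fingers, x is the direction in which the jaws open and shut, and the axes are right-handed (so a half turn about z gives the same grasp; the last joint's range is limited). The gripper opens to 85 mm and grips with 20 to 120 N. Pads are 22 mm wide; open, the fingers measure 114 mm over their backs; the gripper's body (76 mm by 85 mm) begins 54 mm behind the grasp point. The pads swing forward as they close: fully open they stand 13 mm farther back than shut.
Start: joints at [-1.348, 0.087, 0.176, 1.66, 0, 1.571], TCP at [0.122, -0.536, 0.231] pointing down, gripper open.
Joint ranges: [-3.13, 3.13], [-0.85, 1.81], [-1.15, 1.24], [-2.2, 2.28], [-1.44, 1.52], [-3.14, 3.14]. Speed limits (rad/s): [2.22, 2.22, 2.57, 3.14, 3.14, 3.14].

### API

Orientations are given as a unit quaternion [x, y, z, w].
In Python, from workcell import env gives the robot as it stands. The module is installed in compiled form; this text tells all that it offers. Calls block until the motion is done:
- env.movep(position, orientation): joint-space move of the TCP to a pose.
- env.line_to(position, frame=None, velocity=0.15): straight line of the TCP; frame=None keeps the orientation; velocity is the mean speed in m/s.
- env.goto_joints(angles): joint-space move.
- env.command_gripper(opening, strength=None): finger opening in m; strength is the grip in N (None keeps the last); returns when the fingers have stopped.
- env.dwell(seconds).
- env.ik(position, orientation): joint angles nearest the present ones, or None.
- env.get_state(): the state.
- env.snapshot(name): name is "scene" or "top"; returns a dict with "frame" (384x512x3 uint8, red, green, blue), "mtx" (3x3 intrinsics, pixels), "pose" (4x4, takes a point from camera to world coordinates). Camera axes: x right, y up, looking along -z (the intrinsics and any distortion apply to the point x, -y, -z); pixel columns grow to the right and rows downward; lengths in m; the calibration is good to about 2 mm. A picture is of the moment at which its call begins. There is no depth.
A pose or a line that the arm cannot do raises env.MotionError and nothing moves.
- env.sign_off(): hands the job in, once; it reports no verdict.
The state is a dict: "clock": time; "joints": joint angles; "dq": joint speeds; "joint_torque": joint torques, N m; "position": TCP position; "tool_rot": TCP orientation; "wrist_force": force on the tool from outside, world axes, zero at the start; "ft_torque": the same for the moment, N m; "finger_gap": finger opening in m.
Only numpy, scipy, OpenCV 4.12 (cv2) and the standard library are available. Lean on these libraries where they do the work, as an engineer would, in place of code of your own. Each camera call takes 0.05 s, during which the arm holds its last target. There are 200 camera calls.

### The job

Press the service flap in the deck of the bench reader so that it pops open by itself, press the wider of the two round keys under it all the way down and let it come back up, then push the flap shut and press it in so that it latches and stays flush. Use only the fingertips or the outside of the fingers; leave the narrow key alone, and do not shift, tip or pick up anything that stands on or around the reader.

Things in the scene. Friction and masses are not known exactly. Their poses are not given: they have to be found in the camera images.
- analyser: The reader is a low white-grey bench instrument, 270 mm deep (its x) by 340 mm wide (its y), with a flat deck 110 mm above the bench, a 40 mm grey hump along the far edge of the deck and a black 30 mm high port block for sample tubes near the far left of the deck. Origin: centre of its underside, on the bench; x points from the side nearer the robot to the far side, y to the left, z up. Fixed to the bench. In its frame the flap covers x -105 to +30 mm and y -120 to +40 mm.
- flap (a joint): Angle of the flap (rad): 0 latched, flush; grows as it opens; 1.45 fully open, almost upright; -0.072 pressed in to its stop. Push-push latch: a press past -0.062, then letting go, makes a spring swing it fully open in about 1 s. To shut it, swing it down, press it in to the stop again and let go: it returns to 0 and stays. A shorter press changes nothing; one more full press opens it again.
- flap_hinge (a point): Fixed point on the hinge axis, at the middle of the flap's width and thickness, 107 mm above the bench (3 mm below the deck). Axes are the reader's; the hinge axis is y. The shut flap reaches from it towards the robot (-x); its free edge swings up and away from the robot. Behind the open flap the deck is free for 55 mm, then comes the 40 mm high hump.
- flap_press (a point): Where to press: on the flap's outer face, 105 mm from the hinge, mid-width, 30 mm from the free edge. Moves with the flap; z is the outward normal (points away from the robot when open), -x runs from hinge to free edge. The spring takes 2 to 4 N here; at the stop the force rises sharply: stop at 8 to 12 N. The stop is 7.5 mm below flush here.
- flap_edge (a point): Middle of the flap's free edge, on its outer face. The flap is a plain panel 133 mm long from hinge to free edge, 158 mm wide along the hinge, 6 mm thick, with 2 mm gaps round it, level with the deck when latched.
- wide_key (a joint): Travel of the wide key in m: 0 up, 0.006 fully down; springs back up; about 5 N when fully down, rigid beyond.
- wide_key_top (a point): Centre of the top of the wide key: a round key 32 mm across in a 48 mm collar, in the well under the flap, its top 18 mm below deck level (92 mm above the bench), the collar's top 10 mm lower. The two keys lie side by side 74 mm apart along the hinge, about 80 mm from the hinge line; which one is left and which right varies. Hidden until the flap is open.
- narrow_key (a joint): Travel of the narrow key in m: 0 up, 0.006 fully down. Not to be pressed.
- narrow_key_top (a point): Centre of the top of the narrow key: a round key 16 mm across in a 32 mm collar, same height as the wide one.
- tube_a: Loose capped sample tube, 16 mm across the cap, 82 mm long, standing in the port block on the reader's deck (its cap ends 84 mm above the deck). Not to be moved. Origin: centre of its underside, z up.
- tube_b: Second such tube in the same block. Not to be moved. Origin: centre of its underside, z up.
- vial: Loose amber vial, 24 mm across, 42 mm high, standing on the deck left of the flap. Not to be moved. Origin: centre of its underside, z up.
- wash_bottle: Loose white bottle, 64 mm across, 150 mm high, on the bench to the right of the reader. Not to be moved. Origin: centre of its underside, z up.
- beaker: Loose clear beaker, 66 mm across, 85 mm high, on the bench to the right of the reader. Not to be moved. Origin: centre of its underside, z up.
- tip_box: Loose box, 122 x 82 x 69 mm, on the bench to the left of the reader. Not to be moved. Origin: centre of its underside, z up.

How it is judged:
By the outcome, as a careful person would: the job done as asked, in the order asked, and still so for the second after the job is handed in, with the robot touching nothing.
It also fails if it takes over 56 s, if anything falls off the work surface, if the arm or the gripper's body presses on something with over 40 N, if the wrist force passes 120 N, or if a joint passes its speed limit or range.

## Working session

There is one attempt and no reset: what is moved stays moved. The work goes in short steps, each a Python script; the robot and the scene stay as the last script left them, time stands still between calls to the robot, and variables do not carry over. Pictures are saved under pics/ and viewed, about 8 in all and at most 12, crops included, and the job is handed in when it is done.

```bash
mkdir -p pics; python3 - <<'E'
from workcell import env
import cv2,numpy as np
for n in("scene","top"):
    s=env.snapshot(n); cv2.imwrite(f"pics/{n}0.png",s["frame"][:,:,::-1]); print(n,s["mtx"].tolist(),np.round(s["pose"],4).tolist(),[k for k in s])
s=env.get_state();print(s,env.grip_depth)
E
```

```text
scene [[354.63173720773204, 0.0, 254.5977484185395], [0.0, 354.63173720773204, 192.565197637308], [0.0, 0.0, 1.0]] [[0.0151, -0.5972, 0.802, 1.2471], [0.9997, 0.0247, -0.0004, 0.0542], [-0.0195, 0.8017, 0.5974, 0.6218], [0.0, 0.0, 0.0, 1.0]] ['frame', 'mtx', 'pose']
top [[439.186716969384, 0.0, 256.39678567306845], [0.0, 439.186716969384, 194.12808223287144], [0.0, 0.0, 1.0]] [[0.0056, 0.9981, -0.0616, 0.5054], [-1.0, 0.0057, 0.0021, 0.0478], [0.0025, 0.0616, 0.9981, 1.2543], [0.0, 0.0, 0.0, 1.0]] ['frame', 'mtx', 'pose']
{'clock': 0.1, 'joints': array([-1.34802040e+00,  8.74024806e-02,  1.75213049e-01,  1.65979571e+00,
        1.83861440e-05,  1.57083379e+00]), 'dq': array([ 0.00107151, -0.00042998,  0.00328104,  0.00085866,  0.00016275,
        0.00066762]), 'joint_torque': array([-2.99588100e-04, -5.21562266e+01,  4.65652514e+01,  1.59917946e-02,
       -6.95755602e-05,  2.60460035e-05]), 'position': array([ 0.12147581, -0.53620816,  0.23065522]), 'tool_rot': array([ 7.81313259e-01, -6.24138797e-01, -4.58694949e-04, -3.78158319e-04]), 'wrist_force': array([ 0.08466435, -0.48771679,  0.02592558]), 'ft_torque': array([-0.0118475 , -0.00577998, -0.0207608 ]), 'finger_gap': 0.08529374759674083} 0.0187
```

View pics/top0.png

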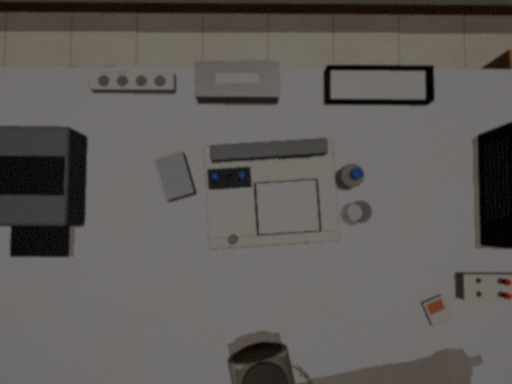

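View pics/scene0.png

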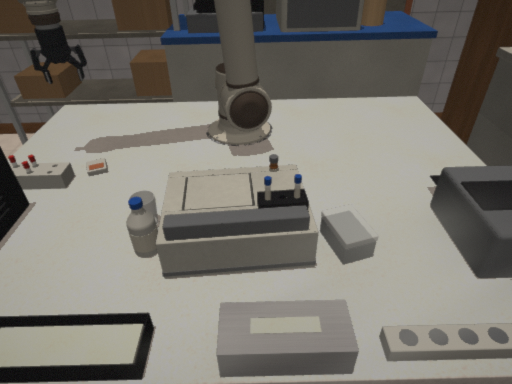

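The top view shows the reader (deck corners about (207,147), (332,140), (338,240), (210,247)), the flap outline at (255,181) to (321,235), the vial at (233,239), and the tubes at (214,176) and (241,174). I'll enlarge it to get the pose.

```bash
python3 - <<'E'
import cv2
im=cv2.imread("pics/top0.png")[130:256,198:378]
cv2.imwrite("pics/crop0.png",cv2.resize(cv2.convertScaleAbs(im,alpha=1.5),None,fx=4.4,fy=4.4,interpolation=cv2.INTER_CUBIC))
E
cat > h.py <<'E'
import numpy as np,cv2
from workcell import env
def ray(snap,u,v,z):
    K=snap["mtx"];T=snap["pose"]
    d=T[:3,:3]@np.array([(u-K[0,2])/K[0,0],-(v-K[1,2])/K[1,1],-1]);o=T[:3,3]
    return o+d*(z-o[2])/d[2]
def proj(snap,p):
    T=snap["pose"];K=snap["mtx"];c=T[:3,:3].T@(np.asarray(p)-T[:3,3])
    return np.array([K[0,0]*c[0]/-c[2]+K[0,2],K[1,1]*-c[1]/-c[2]+K[1,2]])
E
```

```text
(no output)
```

View pics/crop0.png

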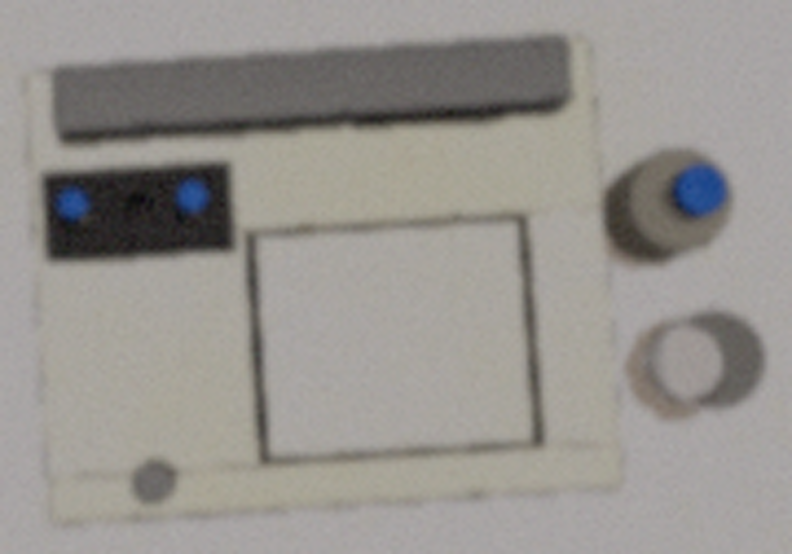

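The crop shows the flap opening corners at crop pixels (250,233), (525,216), (541,443) and (264,462), with the near deck corners at (52,522) and (621,487). Next is a rigid fit.

```bash
cat >> h.py <<'E'
def fit(A,W):
    a=A.mean(0);w=W.mean(0);M=(A-a).T@(W-w);th=np.arctan2(M[0,1]-M[1,0],M[0,0]+M[1,1])
    c,s=np.cos(th),np.sin(th);R=np.array([[c,-s],[s,c]]);return th,w-R@a,R
E
python3 - <<'E'
from h import *
s=env.snapshot("top")
f=4.4;px=lambda c:((c[0]+.5)/f-.5+198,(c[1]+.5)/f-.5+130)
P=[(250,233),(525,216),(541,443),(264,462),(52,522),(621,487)]
A=np.array([[.03,.04],[.03,-.12],[-.105,-.12],[-.105,.04],[-.135,.17],[-.135,-.17]])
W=np.array([ray(s,*px(c),.11)[:2] for c in P])
th,t,R=fit(A,W);print("yaw",th,"origin",t);print(np.round((A@R.T+t-W)*1e3,1))
to=lambda x,y:(R@[x,y]+t).round(4)
print("hinge",to(.03,-.04),"press",to(-.075,-.04),"keys",to(-.05,-.003),to(-.05,-.077))
V=lambda c,z:ray(s,*px(c),z).round(3)
print("tubes",V((71,203),.194),V((192,196),.194),"vial",V((155,481),.152),"bottle",V((700,191),.15),"beaker",V((690,363),.085))
# ik: yaw options
E
```

```text
yaw 0.0659785228700267 origin [0.57965925 0.00697778]
[[ 0.7 -1.8]
 [ 0.1  2.1]
 [-0.   2.3]
 [ 1.5 -1.6]
 [-1.2  1.5]
 [-1.1 -2.5]]
hinge [ 0.6122 -0.031 ] press [ 0.5075 -0.0379] keys [0.53   0.0007] [ 0.5348 -0.0732]
tubes [0.615 0.149 0.194] [0.619 0.083 0.194] vial [0.461 0.104 0.152] bottle [ 0.628 -0.208  0.15 ] beaker [ 0.531 -0.216  0.085]
```

```bash
cat >> h.py <<'E'
from scipy.spatial.transform import Rotation as Ro
YAW=0.066;O=np.array([0.5797,0.007]);RR=np.array([[np.cos(YAW),-np.sin(YAW)],[np.sin(YAW),np.cos(YAW)]])
def w(x,y,z): return np.r_[RR@[x,y]+O,z]           # reader frame -> world
def quat(tilt=0.,flip=1):                            # tilt>0: body leans towards the robot
    zt=np.array([np.sin(tilt),0,-np.cos(tilt)]);xt=np.array([0,flip,0.])
    return (Ro.from_euler('z',YAW)*Ro.from_matrix(np.c_[xt,np.cross(zt,xt),zt])).as_quat()
def F(): return env.get_state()["wrist_force"].copy()
def press(top,axis_z_end,flim,step=.001,v=.02,log=True):
    """straight down from `top` to axis_z_end in steps; stop at flim N. Returns z, force"""
    b=F();z=top[2]
    while z>axis_z_end:
        z-=step;env.line_to([top[0],top[1],z],velocity=v);f=(F()-b)[2]
        if log:print(round(z*1e3,1),round(env.get_state()["position"][2]*1e3,1),round(f,1))
        if f>flim:break
    return z,f
E
python3 - <<'E'
from h import *
for fl in(1,-1):
    for n,p,t in[("press",w(-.075,-.04,.25),0),("presslow",w(-.075,-.04,.10),0),("keyL",w(-.05,-.003,.085),.17),("keyR",w(-.05,-.077,.085),.17),("over",w(.055,-.04,.275),0),("behind",w(.055,-.04,.21),0)]:
        q=env.ik(p,quat(t,fl));print(fl,n,None if q is None else np.round(q,2))
E
```

```text
1 press [-0.07 -0.    0.12  1.69  0.   -0.14]
1 presslow [-0.07 -0.02 -0.19  1.4   0.   -0.14]
1 keyL [-0.01 -0.14 -0.34  1.2   0.01 -0.07]
1 keyR [-0.16 -0.11 -0.31  1.2   0.04 -0.22]
1 over [-0.05  0.34  0.56  1.79  0.   -0.11]
1 behind [-0.05  0.3   0.38  1.65  0.   -0.11]
-1 press [-0.07 -0.    0.12  1.69  0.    3.  ]
-1 presslow [-0.07 -0.02 -0.19  1.4   0.    3.  ]
-1 keyL [-0.01 -0.14 -0.34  1.2   0.01  3.07]
-1 keyR [-0.16 -0.11 -0.31  1.2   0.04  2.92]
-1 over [-0.05  0.34  0.56  1.79  0.    3.03]
-1 behind [-0.05  0.3   0.38  1.65  0.    3.03]
```

```bash
python3 - <<'E'
from h import *
env.command_gripper(0.0)
env.movep(w(-.075,-.04,.20),quat())
p=w(-.075,-.04,.118);env.line_to(p,velocity=.12)
print(env.get_state()["clock"],F())
press(p,.098,7.5)
env.line_to(w(-.09,-.04,.22),velocity=.25)
env.line_to(w(-.24,-.04,.27),velocity=.25)
env.dwell(.3)
for n in("top","scene"):
    s=env.snapshot(n);cv2.imwrite(f"pics/{n}1.png",s["frame"][:,:,::-1])
a=cv2.imread("pics/top1.png")[130:256,198:378];b=cv2.imread("pics/scene1.png")[90:290,110:340]
f=lambda i,k:cv2.resize(cv2.convertScaleAbs(i,alpha=1.4),None,fx=k,fy=k,interpolation=cv2.INTER_CUBIC)
a=f(a,4.4);cv2.imwrite("pics/t1.png",a);cv2.imwrite("pics/s1.png",f(b,3))
print(env.get_state()["clock"],F())
E
```

```text
4.0083 [-0.00546596 -0.01406506  0.68547178]
117.0 117.5 -1.4
116.0 116.0 -0.8
115.0 114.9 -0.6
114.0 113.9 0.1
113.0 112.9 0.9
112.0 111.9 -1.3
111.0 110.9 -1.3
110.0 110.1 0.2
109.0 109.1 0.5
108.0 108.0 1.9
107.0 107.0 1.6
106.0 106.0 1.8
105.0 105.0 1.7
104.0 104.0 1.7
103.0 103.0 2.2
102.0 102.8 7.5
9.8167 [0.14655131 1.09284837 0.03296237]
```

View pics/t1.png

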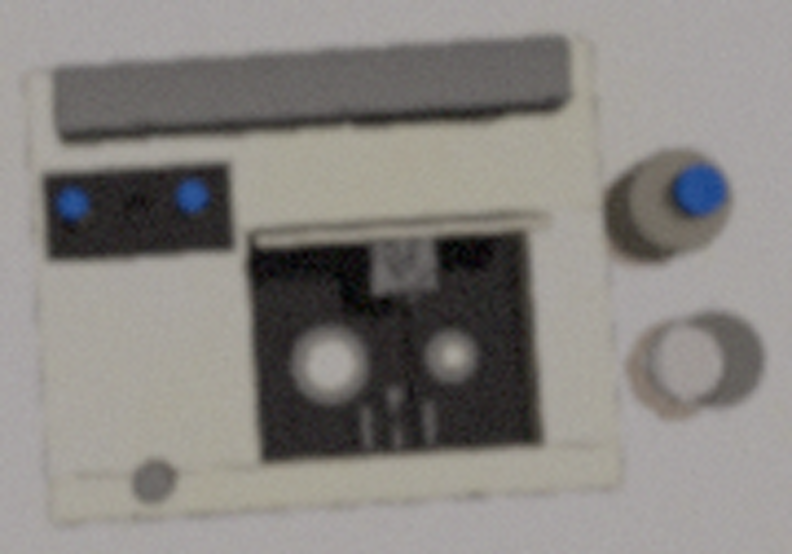

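View pics/s1.png

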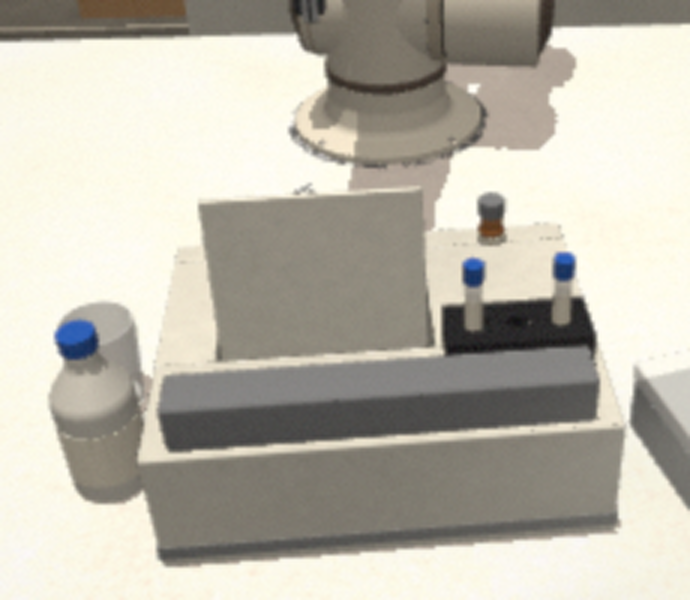

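The flap is fully open. The wide key is the left one, at crop (330,364), and the narrow one is at (452,355).

```bash
python3 - <<'E'
from h import *
s=env.snapshot("top");f=4.4
k=ray(s,(330.5)/f-.5+198,(364.5)/f-.5+130,.092);n=ray(s,452.5/f+197.5,355.5/f+129.5,.092)
print("wide",k,"pred",w(-.05,-.003,.092),"narrow",n,w(-.05,-.077,.092))
k=(k+w(-.05,-.003,.092))/2
q=quat(.1)
env.movep([k[0]-.03,k[1],.2],q)
env.line_to([k[0],k[1],.12],velocity=.12)
p=np.array([k[0],k[1],.098]);env.line_to(p,velocity=.08);env.dwell(.1)
print(press(p,.080,9.,v=.02))
env.dwell(.2);print(env.get_state()["position"],F())
env.line_to([k[0],k[1],.14],velocity=.1)
s=env.get_state();print(s["clock"],s["wrist_force"])
E
```

```text
wide [0.52913055 0.00211801 0.092     ] pred [0.53000672 0.00070893 0.092     ] narrow [ 0.53495066 -0.07124225  0.092     ] [ 0.53488717 -0.07312996  0.092     ]
97.0 97.2 -0.0
96.0 96.0 -0.8
95.0 94.9 -1.0
94.0 93.9 -1.3
93.0 93.0 -0.4
92.0 92.1 0.3
91.0 91.1 3.2
90.0 90.1 2.1
89.0 89.0 2.7
88.0 88.0 2.6
87.0 87.1 3.2
86.0 86.5 7.9
85.0 86.4 13.8
(np.float64(0.08499999999999999), np.float64(13.766180541357166))
[0.52973862 0.00139776 0.08637793] [-4.83541001  0.10833056 15.00881703]
16.1417 [ 0.25456753 -0.45305207 -0.53459333]
```

```bash
python3 - <<'E'
from h import *
env.line_to(w(-.13,-.04,.2),velocity=.2)
env.movep(w(-.13,-.04,.285),quat())
env.line_to(w(.055,-.04,.28),velocity=.2)
env.line_to(w(.055,-.04,.207),velocity=.15)
env.dwell(.1);b=F();print(env.get_state()["clock"],b)
r=.116;h=.011
def tcp(th): return w(.03-r*np.cos(th)+.003*np.sin(th)+h,-.04,.107+r*np.sin(th)+.003*np.cos(th))
env.line_to(tcp(1.47)+[.004,0,0],velocity=.1)
for th in np.linspace(1.42,.04,15):
    env.line_to(tcp(th),velocity=.1);f=F()-b;print(round(th,2),f.round(1))
    if np.linalg.norm(f)>20:print("STOP");break
else:
    p=env.get_state()["position"];p[:2]=w(-.075,-.04,0)[:2]
    print(press(p,.098,7.5))
    env.line_to([p[0],p[1],.13],velocity=.05)
    env.line_to([p[0],p[1],.18],velocity=.15)
    env.line_to(w(-.24,-.04,.27),velocity=.25)
    print(env.get_state()["clock"],F())
for n in("top","scene"):
    s=env.snapshot(n);cv2.imwrite(f"pics/{n}2.png",s["frame"][:,:,::-1])
g=lambda i,k:cv2.resize(cv2.convertScaleAbs(i,alpha=1.3),None,fx=k,fy=k,interpolation=cv2.INTER_CUBIC)
a=g(cv2.imread("pics/top2.png")[130:256,198:348],2.8);b=g(cv2.imread("pics/scene2.png")[150:300,120:350],1.6)
c=np.zeros((600,420,3),np.uint8);c[:a.shape[0],:a.shape[1]]=a;c[355:355+b.shape[0],:b.shape[1]]=b
cv2.imwrite("pics/c2.png",c)
E
```

```text
19.0667 [0.32067755 0.96318726 0.27089323]
1.42 [-0.2 -1.1  0.2]
1.32 [ 1.1 -1.2  0.1]
1.22 [ 0.8 -0.  -0.5]
1.12 [ 1.2 -1.3 -0.3]
1.03 [ 0.5 -0.5 -0.9]
0.93 [ 2.6 -1.1 -0.7]
0.83 [ 1.2 -0.5  0.8]
0.73 [ 0.6 -0.7  0.6]
0.63 [ 1.3 -0.9  1.1]
0.53 [ 0.9 -1.   0.7]
0.43 [ 0.4 -0.6 -0.2]
0.34 [-0.3 -0.9  1.4]
0.24 [-0.4 -1.   2.2]
0.14 [-0.6 -0.4  1.3]
0.04 [-0.2 -1.6  1.8]
113.8 114.1 -0.9
112.8 112.8 -0.4
111.8 111.7 0.7
110.8 110.7 1.3
109.8 109.7 0.7
108.8 108.7 0.5
107.8 107.7 0.7
106.8 106.7 0.5
105.8 105.7 0.4
104.8 104.7 0.5
103.8 103.7 0.0
102.8 102.9 2.1
101.8 102.7 8.1
(np.float64(0.10175098379296392), np.float64(8.139343118883192))
28.7917 [-0.11439863  0.94893794 -0.35425222]
```

View pics/c2.png

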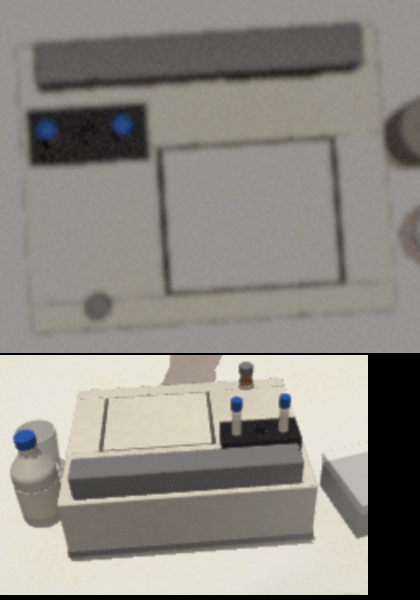

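The flap is shut, outlined at (160,150) to (343,290) in the upper crop, and everything else looks in place. I'll wait, compare with the first pictures numerically and then hand in.

```bash
python3 - <<'E'
from h import *
env.dwell(1.)
for n,(r0,r1,c0,c1) in {"top":(130,256,150,378),"scene":(165,270,120,380)}.items():
    a=cv2.imread(f"pics/{n}0.png");b=env.snapshot(n)["frame"][:,:,::-1]
    g=lambda i:cv2.GaussianBlur(i[r0:r1,c0:c1].astype(np.float32),(0,0),1.2)
    d=np.abs(g(a)-g(b)).max(2);ij=np.unravel_index(d.argmax(),d.shape);print(n,"max",d.max(),"at",(c0+ij[1],r0+ij[0]),"n>15",(d>15).sum(),"med",np.median(d))
print(env.get_state()["clock"],F())
env.sign_off()
E
```

```text
top max 4.9032745 at (np.int64(158), np.int64(233)) n>15 0 med 3.314209
scene max 60.12935 at (np.int64(225), np.int64(165)) n>15 142 med 0.7687206
29.9917 [ 0.58982554 -0.51877541 -0.21258386]
the job is handed in; nothing more can be done
```

I opened the flap, pressed and released the wide key, shut the flap until it latched, and handed the job in at about 30 s of the 56 s allowed.

- **Opening:** I pressed the flap to its stop, where the force rose to 7.5 N, just under the 8 to 12 N you gave. It sprang fully open, which both cameras showed.
- **Wide key:** It was the left of the two. The fingertip moved down about 6 mm from first contact, and the force then rose sharply to 14–15 N at the rigid end. On withdrawal the force fell back to about zero. I did not take a picture of the key after it came up. The finger stayed above the wide key, about 74 mm from the narrow one.
- **Closing:** I swung the flap down from behind with the fingertip, at no more than about 3 N. I then pressed it to the stop, with the fingertip at 102.7 mm and 8.1 N, and let go. The pictures show it shut.

**Last check:** More than a second after I let go, the top view matched the first picture, with a largest difference of 5 grey levels and no pixel over 15. That means the flap is flush and nothing near the reader has visibly moved.

**One disagreement:** The scene view differed by up to 60 grey levels over 142 pixels. The largest difference was at the upper border of the compared area, (225,165). I put this down to the arm and its shadow, which are not where they were in the first picture, but I did not look at that patch separately.

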